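Seat the analyser cartridge and hold the inspection flap at its mark

ROBOT

A 6-joint arm with a two-finger parallel gripper is mounted at the origin on a cart in front of the work surface, level with it; the furniture and walls round the work are solid. World frame = base frame: x ahead of the robot, y to its left, z up, the work surface at z = 0. Lengths are in m, angles in rad, forces in N, time in s.
With the tool pointing down it reaches from about 0.35 to 0.975 m from the base axis. Payload 4.9 kg.
Tool frame: the origin (TCP) lies on the front face of the gripper's body, between the roots of the fingers; the fingertips stand ctrl.finger_overhang ahead of it and the grasp point (between the pads) lies 54 mm ahead of it (ctrl.finger_overhang is the distance from the TCP to the fingertips, in m); z points along the fingers, y is the line along which they close (so a half turn about z gives the same grasp; the last joint's range is limited). The gripper opens to 85 mm and grips with 20 to 120 N. Pads are 22 mm wide; open, the fingers measure 114 mm over their backs; the gripper's body (76 mm by 85 mm) begins 54 mm behind the grasp point. The pads swing forward as they close: fully open they stand 13 mm farther back than shut.
Start: joints at [1.083, 0.053, 1.613, -0, 1.476, -0.119], TCP at [0.225, 0.583, 0.304] pointing down, gripper open.
Joint ranges: [-3.01, 3.01], [-1.01, 2.22], [0.06, 2.58], [-1.02, 4.17], [0.09, 2.62], [-3.14, 3.14]. Speed limits (rad/s): [2.57, 2.57, 3.14, 3.14, 3.14, 3.14].

INTERFACE

Orientations are given as a rotation vector (axis times angle).
In Python, from station import ctrl, vision gives the robot as it stands. The module is installed in compiled form; this text tells all that it offers.
- The arm moves only by the tool drive_tool, never from a script. Its argument "rows" is a list of rows, each a list of 2 entries, a list of its own where there are three numbers: the shift along the tool's x, y, z in m, then the turn about the tool's z in rad. A call has 1 to 10 rows; each row shifts and turns the commanded pose from where the row before left it, along the tool's axes as they then stand; what a row does not reach is not made up. A row lasts 1/10 s, in which the tool goes at most 50 mm and 8.59 degrees, less where a joint would pass 70% of its speed; a pose out of reach is approached as far as the arm can. A call with a gripper value outside its range is refused whole. "jaw" is the closure, from 0 (fully open) to 1 (shut), set as the call begins (left out, the last holds). The fingers move at their own pace and stop on an object; "grip_force" is the grip in N (left out, the last holds). Time passes only in rows, so rows that do not move let the fingers close. It gives the time, the measured TCP pose, the force, the opening and the grip force at its end, in the units of the state.
- ctrl.get_obs(): the state, without advancing time (a new reading comes with each control period).
- vision.get_image(name): name is "scene" or "side" or "wrist"; returns a dict with "image" (420x560x3 uint8, blue, green, red), "vertical_fov" (degrees; the focal length in pixels is half the picture's height over the tangent of half this angle, whatever the lens; pixels are square), "cx", "cy" (the principal point, pixels), "R" (3x3) and "t" (3): a world point X has camera coordinates R X + t. Camera axes: x right, y down, z forward; pixel columns grow to the right and rows downward; lengths in m; the calibration is good to about 2 mm. A picture is of the moment at which its call begins. There is no depth.
- ctrl.finish_job(): hands the job in; it is judged then, once.
The state is a dict: "t": time; "q": joint angles; "dq": joint speeds; "effort": joint torques, N m; "tool_pos": TCP position; "tool_rot": TCP orientation; "contact_force": force on the tool from outside, world axes, zero at the start; "wrist_torque": the same for the moment, N m; "opening": finger opening in m; "grip_force": force on a finger pad.
Only numpy, scipy, OpenCV 4.12 (cv2) and the standard library are available. Lean on these libraries where they do the work, as an engineer would, in place of code of your own. Each camera call takes 0.05 s, during which the arm holds its last target. There are 200 camera calls.

TASK

On the small white analyser, first press the green-capped cartridge straight down into its slot until you feel it bottom out. Then take the blue inspection flap by its black grip, swing it up until its yellow pointer is level with the red marker on the scale, and finish holding it steady there: the flap falls shut by itself, so the program must end with the fingers still holding it. Leave the red marker where it is set and do not disturb the sample cup, petri dish and small carton nearby.

Things in the scene. Friction and masses are not known exactly. Their poses are not given: they have to be found in the camera images.
- analyser: Fixed white bench analyser, 197 mm deep (x), 104 wide (y), 70 high. Origin on the worktop under the flap's hinge axis, mid-width; own -x is its front, +y its left. The flap covers 4 to 132 mm ahead of the hinge; a solid deck 70 mm high reaches 67 mm behind it. On its left, 71 mm from the middle, a thin upright quadrant scale, 112 mm radius round the hinge, rises to 180 mm above the worktop.
- hinge (a point): Middle of the flap's hinge axis, 76 mm above the worktop at the back of the flap. The axis is level and runs along the analyser's own y. The point's axes are the analyser's.
- flap (a joint): Blue flap, 6 mm thick, about 0.35 kg (varies by about a third): angle about the hinge in rad, 0 shut and level, grows as the front edge swings up; goes to 1.3. It has hardly any friction and falls shut when not held.
- flap_grip (a point): Centre of the flap's black grip: disc of 26 mm diameter, 18 mm thick, flat faces to the left and right (pinch them along the analyser's y; the disc can pivot between the fingers as the flap swings). 160 mm ahead of the hinge axis, 15 mm clear of the front wall, 76 mm above the worktop while shut; a stem 12 mm wide, 8 thick joins it to the flap. Moves with the flap.
- pointer (a point): Tip of the yellow pointer on the flap's left edge, 108 mm from the hinge axis and 61 mm to the left of the middle; moves with the flap.
- mark_tip (a point): Where the pointer tip must come, at the red marker: 108 mm from the hinge axis in the direction of the marker's middle, 61 mm left of the analyser's middle. The marker is a red clamp on the scale, from 109 to 135 mm from the hinge axis, 18 mm wide along the scale; set anew each time, 0.40 to 0.85 rad above level, held by friction.
- cartridge (a joint): How far the cartridge stands above its home position, in m: 0 fully home, up to 0.016. It slides straight down with about 4 N friction and stays where it is left.
- cartridge_top (a point): Centre of the top face of the cartridge's green cap, 34 mm (analyser x) by 50 mm (analyser y), 35 mm behind the hinge axis. Fully home it lies 80 mm above the worktop (10 mm above the deck, 7.5 mm above the low black frame round the slot).
- cup: Loose sample cup with a red-orange lid, 59 mm wide, 63 mm high; origin under its middle. Leave alone.
- dish: Loose petri dish, 59 mm wide, 15 mm high; origin under its middle. Leave alone.
- glasses_box: Loose small carton of cover glasses, 28x46x17 mm; origin under its middle. Leave alone.

How it is judged:
On the way, in this order (a step that is already met when the one before it is completed fails the run):
1. the cartridge is pressed fully home (value of joint cartridge below 0.002 m), for 0.2 s.
2. the flap is held by the fingers with its pointer at the red marker (distance between pointer and mark_tip below 0.01 m and contact force between the fingers and flap above 0.8 N), for 0.3 s.
At the end, for the whole second after the job is handed in: The pointer tip is within 10 mm of the marked place, the flap is still (under 0.06 rad/s), carried by the fingers alone (they press on it with more than 0.8 N, no bystander touches it); the cartridge is within 2 mm of home; the marker has moved less than 6 mm and the bystanders less than 25 mm (all of step 2 and value of joint cartridge below 0.002 m and velocity of joint flap between -0.06 and 0.06 rad/s and distance of each of cup, dish, glasses_box from where it was at the start of the episode below 0.025 m and contact force between flap and cup below 0.1 N and contact force between flap and dish below 0.1 N and contact force between flap and glasses_box below 0.1 N and distance of mark_tip from where it was at the start of the episode below 0.006 m); the arm keeps its last pose, push and grip.
It fails at once if a bystander was moved by more than 25 mm or knocked over (distance of any of cup, dish, glasses_box from where it was at the start of the episode above 0.025 m or angle between any of cup, dish, glasses_box's own z axis and vertical above 0.5 rad).
It fails at once if the red marker was shifted (distance of mark_tip from where it was at the start of the episode above 0.006 m).
It also fails if it takes over 51 s, if anything falls off the work surface, if the arm or the gripper's body presses on something with over 40 N, if the wrist force passes 120 N, or if a joint passes its speed limit or range.

## Working session

There is one attempt and no reset: what is moved stays moved. The work goes in short steps, Python scripts to look and compute and a tool call to move; the robot and the scene stay as the last step left them, time stands still between calls to the robot, and variables do not carry over. Pictures are saved under pics/ and viewed, at most 10 in all, crops included, and the job is handed in when it is done.

Besides the shell and the picture viewer there is one more tool, called as name(argument=value, ...) on one line, values as JSON. drive_tool: Moves the arm, as the interface text tells. Its arguments: {"type":"object","properties":{"rows":{"type":"array","items":{"type":"array"}},"jaw":{"type":"number"},"grip_force":{"type":"number"}},"required":["rows"]}

```bash
mkdir -p pics; ls; python3 - <<'E'
from station import ctrl, vision
import cv2,numpy as np
o=ctrl.get_obs(); print({k:np.round(v,3) for k,v in o.items()}, ctrl.finger_overhang)
ims=[]
for n in ["scene","side","wrist"]:
    d=vision.get_image(n); cv2.imwrite(f"pics/{n}0.png",d["image"]); np.savez(f"{n}0.npz",**d)
    print(n,d["vertical_fov"],d["cx"],d["cy"],np.round(d["R"],3).tolist(),np.round(d["t"],3))
E
```

```text
pics
{'t': np.float64(0.0), 'q': array([ 1.083,  0.053,  1.614,  0.   ,  1.476, -0.119]), 'dq': array([-0.001,  0.001, -0.   ,  0.001,  0.001, -0.   ]), 'effort': array([-1.0000e-03, -3.9368e+01, -3.7017e+01, -0.0000e+00,  7.0000e-03,
        0.0000e+00]), 'tool_pos': array([0.225, 0.583, 0.303]), 'tool_rot': array([-5.760e-01, -3.088e+00,  3.000e-03]), 'contact_force': array([-0.073,  1.419,  0.016]), 'wrist_torque': array([-0.025, -0.069, -0.009]), 'grip_force': np.float64(0.0), 'opening': np.float64(0.086)} 0.0726
scene 49.38042863953599 279.0692902205141 206.16316980385912 [[0.648, 0.761, -0.014], [0.614, -0.534, -0.581], [-0.45, 0.368, -0.814]] [-0.247 -0.347  1.196]
side 43.453401165314716 277.3347022046968 203.58254897517816 [[-1.0, 0.016, 0.01], [0.003, 0.672, -0.74], [-0.019, -0.74, -0.672]] [0.51  0.143 1.104]
wrist 69.81972057911655 278.8002352058651 207.30913981862923 [[0.36, 0.933, -0.003], [0.894, -0.344, 0.289], [0.268, -0.107, -0.957]] [-0.622 -0.038  0.38 ]
```

View pics/scene0.png

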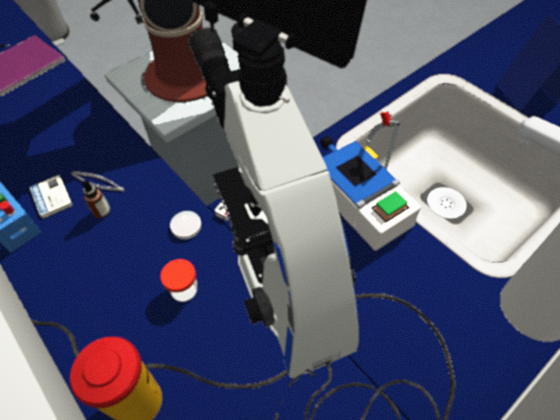

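View pics/side0.png

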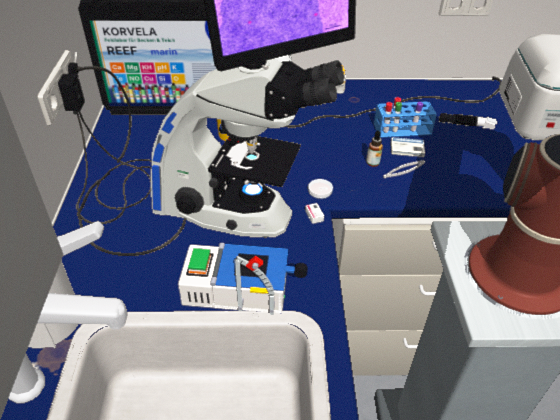

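View pics/wrist0.png

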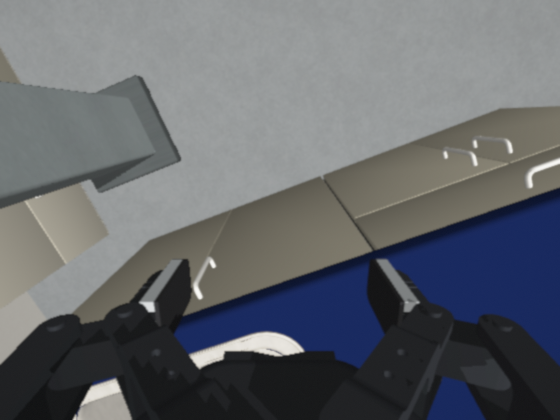

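The scene view shows the analyser at about (370,190): green cap (391,205), blue flap (360,170), red marker (385,117) and yellow pointer (371,152). The side view shows the cap (200,261), flap (245,262), black grip (298,269), marker (256,264) and yellow pointer (260,291). The wrist view shows only floor and bench edge.

```bash
cat > h.py <<'E'
import cv2,numpy as np
def load(n): return dict(np.load(n))
def f(d): return d["image"].shape[0]/2/np.tan(np.radians(float(d["vertical_fov"]))/2)
def ray(d,p):
    R,t=d["R"],d["t"]; v=R.T@np.array([(p[0]-d["cx"])/f(d),(p[1]-d["cy"])/f(d),1]); return -R.T@t,v/np.linalg.norm(v)
def onplane(d,p,z):
    c,v=ray(d,p); return c+v*(z-c[2])/v[2]
def proj(d,X):
    c=d["R"]@np.asarray(X)+d["t"]; return np.array([d["cx"],d["cy"]])+f(d)*c[:2]/c[2]
def tri(*obs):
    A=np.zeros((3,3));b=np.zeros(3);L=[]
    for d,p in obs:
        c,v=ray(d,p);P=np.eye(3)-np.outer(v,v);A+=P;b+=P@c;L.append((c,v))
    X=np.linalg.solve(A,b);return X,[np.linalg.norm((np.eye(3)-np.outer(v,v))@(X-c)) for c,v in L]
RNG={"green":((45,120,60),(75,255,255)),"yellow":((22,130,120),(34,255,255)),"red":((0,170,90),(6,255,255)),"blue":((100,130,120),(112,255,255))}
def blobs(d,col,roi,mina=8):
    x0,y0,x1,y1=roi; h=cv2.cvtColor(d["image"],cv2.COLOR_BGR2HSV)[y0:y1,x0:x1]
    m=cv2.inRange(h,*map(np.array,RNG[col]))
    n,l,s,c=cv2.connectedComponentsWithStats(m)
    return [(s[i,4],c[i]+[x0,y0],(l==i)) for i in sorted(range(1,n),key=lambda i:-s[i,4]) if s[i,4]>=mina]
E
python3 - <<'E'
from h import *
sc,si=load("scene0.npz"),load("side0.npz")
R={"scene":(310,90,430,250),"side":(170,230,315,320)}
g={}
for n,d in (("scene",sc),("side",si)):
    for col in RNG:
        b=blobs(d,col,R[n]); print(n,col,[(int(a),np.round(c,1)) for a,c,_ in b[:3]])
        if b:g[n,col]=b[0]
for col in("green","yellow","red"):
    X,e=tri((sc,g["scene",col][1]),(si,g["side",col][1])); print(col,np.round(X,4),np.round(e,4))
for n,d in (("scene",sc),("side",si)):
    ys,xs=np.nonzero(g[n,"green"][2]); pts=np.c_[xs+R[n][0],ys+R[n][1]]
    P=np.array([onplane(d,p,.085)[:2] for p in pts]); print(n,cv2.minAreaRect((P*1000).astype(np.float32)))
c1=cv2.resize(sc["image"][90:260,300:440],None,fx=4,fy=3.5,interpolation=cv2.INTER_CUBIC)
c1=cv2.resize(sc["image"][95:255,300:440],(490,560),interpolation=cv2.INTER_CUBIC)
cv2.imwrite("pics/c1.png",c1)
c2=cv2.resize(si["image"][230:330,170:320],(750,500),interpolation=cv2.INTER_CUBIC); cv2.imwrite("pics/c2.png",c2)
E
```

```text
scene green [(379, array([391.4, 203. ]))]
scene yellow [(67, array([370.8, 151.4]))]
scene red [(75, array([385.5, 118.3]))]
scene blue [(1818, array([355.9, 171.6]))]
side green [(352, array([198.9, 259. ]))]
side yellow [(97, array([258.1, 290. ]))]
side red [(123, array([254.3, 262.1]))]
side blue [(1736, array([254.4, 263.7])), (219, array([251. , 281.5]))]
green [0.6626 0.0332 0.0825] [0.0004 0.0004]
yellow [0.5476 0.1039 0.0763] [0.0003 0.0003]
red [0.5541 0.1157 0.1656] [0.001 0.001]
scene ((663.7720947265625, 31.580881118774414), (48.9893798828125, 32.49786376953125), 84.17829895019531)
side ((661.7001342773438, 34.437557220458984), (51.80244445800781, 33.46229934692383), 83.47478485107422)
```

View pics/c1.png

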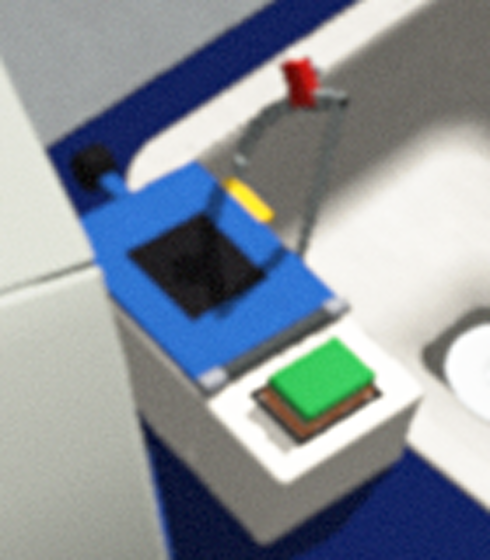

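View pics/c2.png

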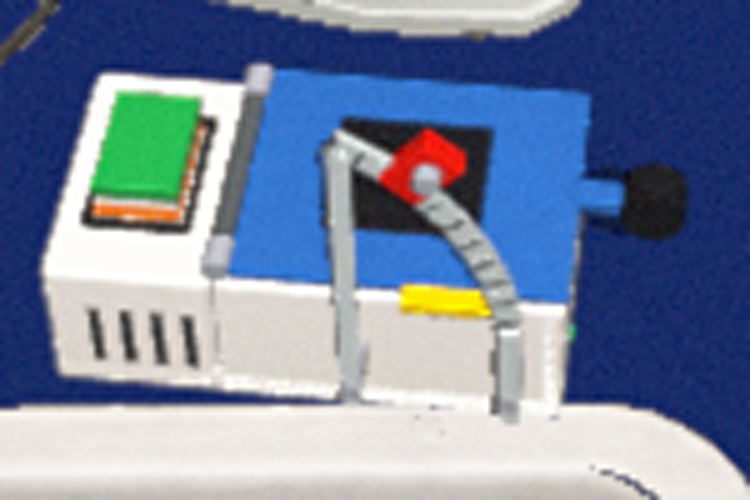

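The crops show the cap raised in its frame (side crop 148,145), with orange under it. The grip disc is at side crop (655,202), which is full-image (301,270), and at scene (327,142). The marker is on the quadrant and the yaw is about -6°. Next I'll measure the grip, the bystanders and the microscope clearances.

```bash
python3 - <<'E'
from h import *
sc,si=load("scene0.npz"),load("side0.npz")
def dark(d,roi):
    x0,y0,x1,y1=roi; g=d["image"][y0:y1,x0:x1].max(2); n,l,s,c=cv2.connectedComponentsWithStats((g<60).astype(np.uint8))
    i=1+np.argmax(s[1:,4]); return c[i]+[x0,y0],s[i]
a,sa=dark(sc,(316,133,336,150)); b,sb=dark(si,(292,260,312,281)); print(a,sa,b,sb)
G,e=tri((sc,a),(si,b)); print("grip",G,e)
cap=np.array([.6627,.033]); red=np.array([.5541,.1157,.1656])
v=cap-G[:2]; yaw=np.arctan2(v[1],v[0]); print("cap-grip",np.linalg.norm(v),"yaw deg",np.degrees(yaw))
for yw in (yaw,np.radians(-6.1)):
    ux=np.array([np.cos(yw),np.sin(yw)]);uy=np.array([-ux[1],ux[0]])
    for nm,h in(("capH",cap-.035*ux),("gripH",G[:2]+.16*ux)):
        r=red[:2]-h; print(nm,h,"red own",r@ux,r@uy,"ang",np.arctan2(red[2]-.076,-r@ux),np.hypot(red[2]-.076,r@ux))
for nm,p in (("dish",(320,187)),("box",(315,212)),("scopebase",(285,225)),("scopebase2",(225,236)),("sb3",(160,212))): print(nm,onplane(si,p,.01))
print("cup",onplane(sc,(178,275),.06))
for nm,p,q in (("eyeR",(318,98),(236,45)),("eyeL",(345,72),(280,35)),("headtop",(285,62),(262,95))): print(nm,tri((si,p),(sc,q)))
E
```

```text
[325.49122807 142.        ] [  4   3  13  14 114] [300.12650602 269.93975904] [  2   3  13  15 166]
grip [0.46773171 0.05442455 0.07427997] [np.float64(0.0009094979000336482), np.float64(0.0009094979000337526)]
cap-grip 0.19614189728666204 yaw deg -6.270922268778413
capH [0.62790942 0.03682305] red own -0.08198350323242527 0.07034280326706588 ang 0.8297584891675438 0.12144733345059942
gripH [0.62677436 0.03694777] red own -0.08084160594576326 0.07034280326706589 ang 0.8367394843434819 0.1206794317681769
capH [0.62789817 0.03671924] red own -0.08177313943237245 0.0706914698327011 ang 0.8310379026564194 0.12130542581692802
gripH [0.62682579 0.0374223 ] red own -0.08063211490019112 0.07010634875315147 ang 0.8380298477692082 0.12053919675059073
dish [ 0.40208024 -0.26361852  0.01      ]
box [ 0.42046671 -0.17466246  0.01      ]
scopebase [ 0.49099307 -0.13230912  0.01      ]
scopebase2 [ 0.62380502 -0.098702    0.01      ]
sb3 [ 0.77755706 -0.17664134  0.01      ]
cup [ 0.5166397  -0.34373304  0.06      ]
eyeR (array([ 0.43273146, -0.11139528,  0.3566815 ]), [np.float64(0.009535796365330251), np.float64(0.009535796365330172)])
eyeL (array([ 0.43046649, -0.06647417,  0.39529982]), [np.float64(0.038696843179295275), np.float64(0.038696843179295295)])
headtop (array([ 0.51676564, -0.1609818 ,  0.37678155]), [np.float64(0.02413689351642592), np.float64(0.02413689351642568)])
```

Everything agrees: the cap-to-grip distance is 196 mm (expected 195), the marker radius is 121 mm (122) and its offset is 70.5 mm (71). The hinge is at about (0.627, 0.037), yaw -6.2°, and the marker angle is 0.832 rad. I'll turn the tool and start towards a point above the cap.

drive_tool(rows=[[[0, 0, 0], -0.13], [[0, 0, 0], -0.131], [[-0.027, -0.028, 0], 0], [[-0.027, -0.028, 0], 0], [[-0.027, -0.028, 0], 0], [[-0.027, -0.028, 0], 0], [[-0.027, -0.028, 0], 0], [[-0.027, -0.028, 0], 0], [[-0.027, -0.028, 0], 0], [[-0.027, -0.028, 0], 0]], jaw=1, grip_force=20)

```text
t: 1.15
tool_pos: [0.4165, 0.3356, 0.3036]
tool_rot: [-0.169, -3.137, 0.0]
contact_force: [-0.1, -0.6, 0.8]
opening: -0.0001
grip_force: 0.0
```

drive_tool(rows=[[[-0.027, -0.028, 0], 0], [[-0.027, -0.028, 0], 0], [[-0.027, -0.028, 0], 0], [[-0.027, -0.028, 0], 0], [[-0.027, -0.028, 0], 0], [[-0.027, -0.028, 0], 0], [[0, 0, 0], 0], [[0, 0, 0], 0], [[0, 0, 0], 0]])

```text
t: 2.05
tool_pos: [0.5584, 0.1532, 0.3035]
tool_rot: [-0.168, -3.136, -0.0]
contact_force: [0.0, 0.2, -0.1]
opening: 0.0001
grip_force: 0.0
```

```bash
cat > st.py <<'E'
from station import ctrl, vision
from h import *
from scipy.spatial.transform import Rotation as Ro
H=np.array([.6274,.0369]);yw=np.radians(-6.2);ux=np.array([np.cos(yw),np.sin(yw)]);uy=np.array([-ux[1],ux[0]])
def state(target=None):
    o=ctrl.get_obs(); M=Ro.from_rotvec(o["tool_rot"]).as_matrix()
    print("t",o["t"],"pos",np.round(o["tool_pos"],4),"F",np.round(o["contact_force"],2),"open",o["opening"],"gf",o["grip_force"])
    print("tool y vs analyser y deg",np.degrees(np.arctan2(M[1,1],M[0,1]))-83.8,"z",np.round(M[:,2],3))
    if target is not None: print("shift in tool axes",np.round(M.T@(np.array(target)-o["tool_pos"]),4))
def snap(n,tag):
    d=vision.get_image(n); np.savez(f"{n}{tag}.npz",**d); cv2.imwrite(f"pics/{n}{tag}.png",d["image"]); return d
E
python3 - <<'E'
from st import *
state([.6625,.033,.19])
snap("side","1"); snap("wrist","1")
E
```

```text
t 2.05 pos [0.5584 0.1532 0.3035] F [ 0.04  0.2  -0.14] open 9.643931857038448e-05 gf 0.0
tool y vs analyser y deg 0.06523006084216831 z [-0.001  0.    -1.   ]
shift in tool axes [-0.1165 -0.1084  0.1134]
```

View pics/side1.png

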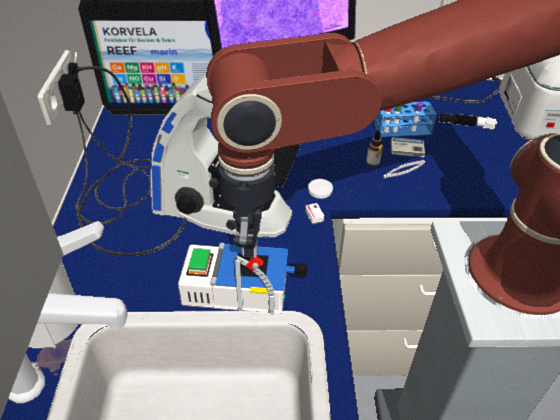

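The side view shows the arm over the analyser at (245,200), clear of the microscope. I'll continue in steps to above the cap, then descend.

drive_tool(rows=[[[-0.02, -0.018, 0], 0], [[-0.02, -0.018, 0], 0], [[-0.02, -0.018, 0], 0], [[-0.02, -0.018, 0], 0], [[-0.02, -0.018, 0], 0], [[-0.0165, -0.0184, 0], 0], [[0, 0, 0], 0], [[0, 0, 0], 0]])

```text
t: 2.95
tool_pos: [0.6628, 0.0331, 0.3037]
tool_rot: [-0.168, -3.136, -0.001]
contact_force: [0.3, 0.9, -0.4]
opening: 0.0
grip_force: 0.0
```

drive_tool(rows=[[[0, 0, 0.02], 0], [[0, 0, 0.02], 0], [[0, 0, 0.02], 0], [[0, 0, 0.02], 0], [[0, 0, 0.02], 0], [[0, 0, 0.01], 0], [[0, 0, 0], 0], [[0, 0, 0], 0]])

```text
t: 3.75
tool_pos: [0.6632, 0.0329, 0.1948]
tool_rot: [0.168, 3.136, 0.0]
contact_force: [0.5, 0.5, 0.3]
opening: -0.0001
grip_force: 0.0
```

```bash
python3 - <<'E'
from st import *
state([.6625,.033,.169])
snap("side","2"); snap("scene","2")
s=np.hstack([load("side2.npz")["image"][40:320,130:400],load("scene2.npz")["image"][60:340,180:450]]); cv2.imwrite("pics/m2.png",s)
E
```

```text
t 3.75 pos [0.6632 0.0329 0.1948] F [0.54 0.5  0.28] open -0.0001164685342375159 gf 0.0
tool y vs analyser y deg 0.07185120917669963 z [ 0.001  0.    -1.   ]
shift in tool axes [0.0007 0.     0.0258]
```

View pics/m2.png

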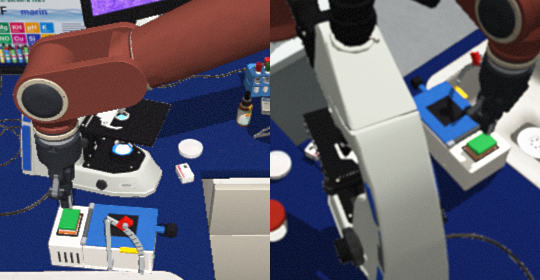

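The fingers are centred above the cap with nothing in the way. I'll press down gently.

drive_tool(rows=[[[0.0007, 0, 0.005], 0], [[0, 0, 0.005], 0], [[0, 0, 0.005], 0], [[0, 0, 0.005], 0], [[0, 0, 0.004], 0], [[0, 0, 0.003], 0], [[0, 0, 0.003], 0], [[0, 0, 0.003], 0], [[0, 0, 0.003], 0]])

```text
t: 4.75
tool_pos: [0.6625, 0.0323, 0.1585]
tool_rot: [-0.169, -3.137, 0.0]
contact_force: [-2.0, -0.1, 4.0]
opening: 0.0
grip_force: 1.9
```

drive_tool(rows=[[[0, 0, 0.003], 0], [[0, 0, 0.002], 0], [[0, 0, 0], 0], [[0, 0, 0], 0]])

```text
t: 5.15
tool_pos: [0.6624, 0.0323, 0.1527]
tool_rot: [0.169, 3.137, 0.0]
contact_force: [-0.3, 0.2, 1.8]
opening: 0.0001
grip_force: 0.6
```

The cap is sliding under about 4 N. I'll keep going until it bottoms out.

drive_tool(rows=[[[0, 0, 0.001], 0], [[0, 0, 0.001], 0], [[0, 0, 0], 0], [[0, 0, 0], 0]])

```text
t: 5.55
tool_pos: [0.6625, 0.0323, 0.1526]
tool_rot: [-0.169, -3.137, 0.0]
contact_force: [-5.1, 0.1, 10.3]
opening: 0.0004
grip_force: 4.6
```

drive_tool(rows=[[[0, 0, 0.001], 0], [[0, 0, 0], 0], [[0, 0, 0], 0]])

```text
t: 5.85
tool_pos: [0.6626, 0.0323, 0.1525]
tool_rot: [-0.169, -3.137, 0.0]
contact_force: [-7.9, -0.1, 13.6]
opening: 0.0002
grip_force: 6.6
```

The cap stopped at a fingertip height of 80 mm and the force is climbing. I'll add a bit more push, hold, then lift.

drive_tool(rows=[[[0, 0, 0.0015], 0], [[0, 0, 0], 0], [[0, 0, 0], 0], [[0, 0, 0], 0]])

```text
t: 6.25
tool_pos: [0.6626, 0.0324, 0.1525]
tool_rot: [-0.169, -3.136, 0.001]
contact_force: [-11.1, -0.3, 20.6]
opening: 0.0
grip_force: 9.5
```

drive_tool(rows=[[[0, 0, -0.005], 0], [[0, 0, -0.015], 0], [[0, 0, -0.02], 0], [[0, 0, -0.03], 0], [[0, 0, -0.03], 0], [[0, 0, -0.03], 0], [[0, 0, 0], 0], [[0, 0, 0], 0]])

```text
t: 7.05
tool_pos: [0.6628, 0.0323, 0.2795]
tool_rot: [0.169, 3.135, 0.0]
contact_force: [-0.2, 0.1, 0.5]
opening: -0.0001
grip_force: 0.0
```

```bash
python3 - <<'E'
from st import *
state([.468,.0543,.2826])
a=snap("side","3"); b=snap("scene","3")
for c in("green","red"):
    p=blobs(a,c,(170,230,315,320))[0];q=blobs(b,c,(310,90,430,250))
    print(c,p[:2],q[0][:2] if q else None)
    if q: print(tri((a,p[1]),(b,q[0][1])))
E
```

```text
t 7.05 pos [0.6628 0.0323 0.2795] F [-0.19  0.11  0.46] open -0.00011409442574330484 gf 0.0
tool y vs analyser y deg 0.02312551670459584 z [ 0.002 -0.    -1.   ]
shift in tool axes [ 0.196   0.0009 -0.0035]
green (np.int32(359), array([198.72423398, 262.23398329])) (np.int32(383), array([390.34203655, 205.86422977]))
(array([0.6630756 , 0.03323313, 0.07345258]), [np.float64(0.0002691550711148002), np.float64(0.00026915507111516045)])
red (np.int32(120), array([253.99166667, 262.175     ])) (np.int32(77), array([385.46753247, 118.07792208]))
(array([0.55426312, 0.11588758, 0.16584057]), [np.float64(0.0007065715003352471), np.float64(0.0007065715003351391)])
```

The cap is 9 mm lower and home, and the marker hasn't moved. Now to above the grip, opening the jaw.

drive_tool(rows=[[[0.03, 0, 0], 0], [[0.03, 0, 0], 0], [[0.03, 0, 0], 0], [[0.03, 0, 0], 0], [[0.03, 0, 0], 0], [[0.03, 0.001, 0], 0], [[0.016, 0, 0], 0], [[0, 0, 0], 0], [[0, 0, 0], 0]])

```text
t: 8.05
tool_pos: [0.4674, 0.0544, 0.2773]
tool_rot: [-0.169, -3.136, 0.0]
contact_force: [0.1, 0.6, -0.3]
opening: -0.0002
grip_force: 0.0
```

drive_tool(rows=[[[0, 0, 0], 0], [[0, 0, 0], 0], [[0, 0, 0], 0], [[0, 0, 0], 0], [[0, 0, 0], 0]], jaw=0.4)

```text
t: 8.55
tool_pos: [0.4678, 0.0544, 0.2784]
tool_rot: [-0.169, -3.137, -0.0]
contact_force: [0.3, 0.2, -1.0]
opening: 0.0515
grip_force: 0.0
```

```bash
python3 - <<'E'
from st import *
state([.468,.0543,.134])
w=snap("wrist","3"); print(proj(w,[.468,.0543,.085])); 
E
```

```text
t 8.55 pos [0.4678 0.0544 0.2784] F [ 0.26  0.17 -0.96] open 0.051454861062907455 gf 0.0
tool y vs analyser y deg 0.021384625046124484 z [-0.  0. -1.]
shift in tool axes [-2.000e-04 -1.000e-04  1.444e-01]
[280.22592223 201.76864754]
```

View pics/wrist3.png

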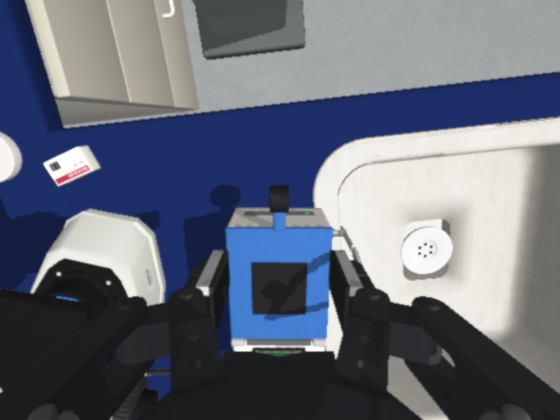

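The wrist view shows the black grip at (279,199), against a predicted (280,202), between the fingers. I'll descend and close.

drive_tool(rows=[[[0, 0, 0.03], 0], [[0, 0, 0.03], 0], [[0, 0, 0.03], 0], [[0, 0, 0.02], 0], [[0, 0, 0.015], 0], [[0, 0, 0.01], 0], [[0, 0, 0.009], 0], [[0, 0, 0], 0], [[0, 0, 0], 0]])

```text
t: 9.5
tool_pos: [0.468, 0.0544, 0.1349]
tool_rot: [0.169, 3.136, -0.0]
contact_force: [0.5, 0.7, 0.5]
opening: 0.0511
grip_force: 0.0
```

drive_tool(rows=[[[0, 0, 0], 0], [[0, 0, 0], 0], [[0, 0, 0], 0], [[0, 0, 0], 0], [[0, 0, 0], 0], [[0, 0, 0], 0]], jaw=1, grip_force=40)

```text
t: 10.1
tool_pos: [0.4682, 0.0544, 0.1353]
tool_rot: [0.169, 3.136, 0.0]
contact_force: [-1.2, 0.7, 5.5]
opening: 0.0169
grip_force: 41.4
```

```bash
python3 - <<'E'
from st import *
state()
prev=0
for a in np.r_[np.arange(.05,.835,.08),.832]:
    d=(-.16*(np.cos(a)-np.cos(prev)), .16*(np.sin(a)-np.sin(prev))); print(round(a,3),"own dx,dz mm",np.round(np.array(d)*1000,1)); prev=a
E
```

```text
t 10.1 pos [0.4682 0.0544 0.1353] F [-1.18  0.71  5.51] open 0.01692101931896321 gf 41.44359648227692
tool y vs analyser y deg 0.015827679267488293 z [ 0.001  0.    -1.   ]
0.05 own dx,dz mm [0.2 8. ]
0.13 own dx,dz mm [ 1.2 12.7]
0.21 own dx,dz mm [ 2.2 12.6]
0.29 own dx,dz mm [ 3.2 12.4]
0.37 own dx,dz mm [ 4.1 12.1]
0.45 own dx,dz mm [ 5.1 11.7]
0.53 own dx,dz mm [ 6.  11.3]
0.61 own dx,dz mm [ 6.9 10.8]
0.69 own dx,dz mm [ 7.7 10.2]
0.77 own dx,dz mm [8.5 9.5]
0.832 own dx,dz mm [7.1 6.9]
```

The grip is held at an opening of 17 mm. I'll swing along the arc.

drive_tool(rows=[[[-0.0001, 0, -0.004], 0], [[-0.0001, 0, -0.004], 0], [[-0.0005, 0, -0.0064], 0], [[-0.0007, 0, -0.0063], 0], [[-0.001, 0, -0.0063], 0], [[-0.0012, 0, -0.0063], 0], [[-0.0015, 0, -0.0062], 0], [[-0.0017, 0, -0.0062], 0], [[-0.0019, 0, -0.0061], 0], [[-0.0022, 0, -0.006], 0]])

```text
t: 11.1
tool_pos: [0.4783, 0.0533, 0.191]
tool_rot: [-0.17, -3.137, -0.001]
contact_force: [6.0, 0.4, -7.0]
opening: 0.0173
grip_force: 39.1
```

```bash
python3 - <<'E'
from st import *
state()
a=snap("side","4")
print([(x[0],x[1]) for x in blobs(a,"yellow",(170,200,320,330))])
c,s=np.cos(.37),np.sin(.37)
for r in(.108,.095): print(proj(a,np.r_[H-r*c*ux+.061*uy,.076+r*s]))
E
```

```text
t 11.1 pos [0.4783 0.0533 0.191 ] F [ 5.95  0.35 -7.01] open 0.017335864780825428 gf 39.14413869380951
tool y vs analyser y deg 0.0139759436273863 z [-0.  0. -1.]
[(np.int32(76), array([253.34210526, 279.77631579]))]
[265.73749397 278.13682828]
[258.98975919 279.30942802]
```

drive_tool(rows=[[[-0.0024, 0, -0.0059], 0], [[-0.0027, 0, -0.0058], 0], [[-0.0029, 0, -0.0057], 0], [[-0.0031, 0, -0.0056], 0], [[-0.0034, 0, -0.0055], 0], [[-0.0035, 0, -0.0053], 0], [[-0.0037, 0, -0.0052], 0], [[-0.004, 0, -0.005], 0], [[-0.0042, 0, -0.0048], 0], [[-0.0043, 0, -0.0047], 0]])

```text
t: 12.15
tool_pos: [0.5125, 0.0495, 0.2458]
tool_rot: [-0.169, -3.136, 0.0]
contact_force: [4.2, 0.4, -8.1]
opening: 0.0173
grip_force: 39.2
```

drive_tool(rows=[[[-0.0036, 0, -0.0035], 0], [[-0.0035, 0, -0.0034], 0], [[0, 0, 0], 0], [[0, 0, 0], 0], [[0, 0, 0], 0], [[0, 0, 0], 0]])

```text
t: 12.75
tool_pos: [0.5196, 0.0487, 0.2529]
tool_rot: [0.169, 3.136, -0.0]
contact_force: [1.2, -0.7, -5.5]
opening: 0.0173
grip_force: 39.7
```

```bash
python3 - <<'E'
from st import *
state()
o=ctrl.get_obs(); r=(o["tool_pos"][:2]-H)@ux; print("angle if 5mm grasp offset",np.arctan2(o["tool_pos"][2]-.1353,-r), np.hypot(o["tool_pos"][2]-.1353,r))
a=snap("side","5");b=snap("scene","5")
T=np.r_[H-.108*np.cos(.832)*ux+.061*uy,.076+.108*np.sin(.832)]
print("mark_tip",T,proj(a,T),proj(b,T))
for n,d,roi in(("side",a,(170,200,320,330)),("scene",b,(310,60,430,250))):
    for c in("yellow","red"): print(n,c,[(x[0],x[1].round(1)) for x in blobs(d,c,roi,4)])
im=np.hstack([cv2.resize(a["image"][200:320,170:320],(400,320),interpolation=2),cv2.resize(b["image"][90:250,310:430],(300,400),interpolation=2)[:320]])
cv2.imwrite("pics/m5.png",im)
E
```

```text
t 12.75 pos [0.5196 0.0487 0.2529] F [ 1.24 -0.65 -5.48] open 0.017317257584668098 gf 39.71357345581055
tool y vs analyser y deg 0.026679999975229407 z [ 0.001 -0.    -1.   ]
angle if 5mm grasp offset 0.8258568589950234 0.15991913896997878
mark_tip [0.5616863  0.10539768 0.1558422 ] [249.52719541 261.63735152] [383.4079414  126.51003793]
side yellow [(np.int32(28), array([242.3, 267.3]))]
side red [(np.int32(90), array([254. , 262.3])), (np.int32(12), array([242. , 273.5])), (np.int32(5), array([266.2, 274.8]))]
scene yellow [(np.int32(71), array([385.1, 137.7]))]
scene red [(np.int32(77), array([385.5, 118.1])), (np.int32(11), array([339.4, 182.1]))]
```

View pics/m5.png

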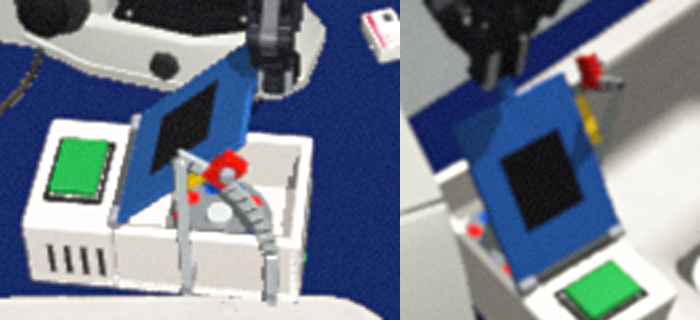

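The picture shows the flap raised, held by the fingers, with the yellow pointer right next to the red marker. The scale hasn't moved and the cap is home. Numerical check of the angle using the pointer blob (its centre was at r≈0.087 while shut):

```bash
python3 - <<'E'
from st import *
b=load("scene5.npz"); b0=load("scene0.npz")
roi=(310,60,430,250)
def ext(d):
    y,x=np.nonzero(blobs(d,"yellow",roi,4)[0][2]); return np.c_[x,y]+[310,60]
p=ext(b); print("scene top of yellow",p[p[:,1].argmin()],"bottom",p[p[:,1].argmax()])
c0=(370.8,151.4)
# plane of own y=.059: cast ray
for q in((385.1,137.7),p[p[:,1].argmin()],c0):
    c,v=ray(b,q); k=(.060-(c[:2]-H)@uy)/(v[:2]@uy); X=c+k*v; r=(X[:2]-H)@ux; print(q,"angle",np.arctan2(X[2]-.076,-r),"r",np.hypot(r,X[2]-.076))
print([ (x[0],x[1]) for x in blobs(load("scene5.npz"),"red",roi)])
state()
E
```

```text
scene top of yellow [381 129] bottom [387 146]
(385.1, 137.7) angle 0.7701149052360283 r 0.08605336012131935
[381 129] angle 0.7513646384688112 r 0.10420490398953991
(370.8, 151.4) angle -0.029143160274117768 r 0.08875687730781355
[(np.int32(77), array([385.45454545, 118.09090909])), (np.int32(11), array([339.36363636, 182.09090909]))]
t 12.85 pos [0.5196 0.0487 0.2528] F [ 2.39 -0.97 -5.23] open 0.017130180264318316 gf 39.72835063934326
tool y vs analyser y deg 0.026645556219250466 z [ 0.001 -0.    -1.   ]
```

```bash
python3 - <<'E'
from st import *
def ang(d,q,oy):
    c,v=ray(d,q); k=(oy-(c[:2]-H)@uy)/(v[:2]@uy); X=c+k*v; r=(X[:2]-H)@ux; return np.arctan2(X[2]-.076,-r),np.hypot(r,X[2]-.076)
b=load("scene5.npz");a0=load("side0.npz");b0=load("scene0.npz")
for oy in(.068,.071,.074): print(oy,ang(b0,(385.5,118.3),oy),ang(a0,(254.3,262.1),oy))
for oy in(.056,.059,.062): print("ptr",oy,ang(b0,(370.8,151.4),oy),ang(a0,(258.1,290),oy),ang(b,(385.1,137.7),oy))
E
```

```text
0.068 (np.float64(0.8708665746610755), np.float64(0.1211855344267057)) (np.float64(0.8181018066624126), np.float64(0.12002237199935571))
0.071 (np.float64(0.8364573442859413), np.float64(0.12011702757228213)) (np.float64(0.8345919028414083), np.float64(0.12284556204998444))
0.074 (np.float64(0.8014727218914239), np.float64(0.11919318943289561)) (np.float64(0.8503370284273642), np.float64(0.12570065100707026))
ptr 0.056 (np.float64(0.03468459726580255), np.float64(0.08539820273402354)) (np.float64(-0.02919110679394214), np.float64(0.08588548259305955)) (np.float64(0.836704566707136), np.float64(0.08749586558189919))
ptr 0.059 (np.float64(-0.013647518954617582), np.float64(0.08788428552950257)) (np.float64(0.015127334947916958), np.float64(0.08627131202256942)) (np.float64(0.7869661466937896), np.float64(0.08637777163210197))
ptr 0.062 (np.float64(-0.05922072618086215), np.float64(0.09056412454957193)) (np.float64(0.05896596125018309), np.float64(0.08682489029678515)) (np.float64(0.7360529414364358), np.float64(0.08547864683776465))
```

The pointer reads about 0.80 by camera and 0.826 by arm kinematics, against a marker at about 0.834. I'll nudge it up by 0.02 rad and hold.

drive_tool(rows=[[[-0.0012, 0, -0.0011], 0], [[-0.0012, 0, -0.0011], 0], [[0, 0, 0], 0], [[0, 0, 0], 0], [[0, 0, 0], 0], [[0, 0, 0], 0], [[0, 0, 0], 0], [[0, 0, 0], 0], [[0, 0, 0], 0], [[0, 0, 0], 0]])

```text
t: 13.85
tool_pos: [0.5219, 0.0485, 0.2549]
tool_rot: [0.169, 3.137, -0.0]
contact_force: [-0.7, 0.1, -5.0]
opening: 0.0172
grip_force: 39.7
```

```bash
python3 - <<'E'
from st import *
state(); b=snap("scene","6"); a=snap("side","6")
print([(c,x[1]) for c in("yellow","red") for x in blobs(b,c,(310,60,430,250))[:1]], blobs(a,"red",(170,200,320,330))[0][1])
c,v=ray(b,blobs(b,"yellow",(310,60,430,250))[0][1]); k=(.0582-(c[:2]-H)@uy)/(v[:2]@uy); X=c+k*v; print(np.arctan2(X[2]-.076,-(X[:2]-H)@ux))
E
```

```text
t 13.85 pos [0.5219 0.0485 0.2549] F [-0.71  0.13 -4.99] open 0.01720246020591569 gf 39.69440817832947
tool y vs analyser y deg 0.02637032730616795 z [ 0. -0. -1.]
[('yellow', array([385.85915493, 138.18309859])), ('red', array([385.54794521, 118.23287671]))] [253.93478261 262.20652174]
0.820577566383753
```

The pointer is at about 0.82–0.84, the marker is at 0.834 and hasn't moved, and the flap is held steady. Handing in.

```bash
python3 -c "
from station import ctrl
print(ctrl.finish_job())"
```

```text
the job is handed in; nothing more can be done
None
```

I pressed the cartridge home, and the fingers are holding the flap with its pointer at the red marker (about 0.82–0.84 rad measured, marker at 0.834). The marker didn't move and nothing touched the bystanders that I could see. The job is handed in, but no verdict came back.

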